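Vent the rice box on the serving counter

ROBOT

A 6-joint arm with a two-finger parallel gripper is mounted at the origin on the work surface. World frame = base frame: x ahead of the robot, y to its left, z up, the work surface at z = 0. Lengths are in m, angles in degrees, forces in N, time in s.
With the tool pointing down it reaches from about 0.4 to 0.825 m from the base axis. Payload 7 kg.
Tool frame: the origin (TCP) lies on the centre line of the jaws, within the pads' length; the fingertips stand 8 mm ahead of it and the grasp point (between the pads) lies 11 mm behind it; z points along the fingers, y is the line along which they close (so a half turn about z gives the same grasp; the last joint's range is limited). The gripper opens to 88 mm and grips with 3 to 60 N. Pads are 19 mm wide; open, the fingers measure 130 mm over their backs; the gripper's body (78 mm by 193 mm) begins 47 mm behind the grasp point.
Start: joints at [88.069, 20.546, 0.682, 0, -70.136, -16.507], TCP at [0.213, 0.64, 0.235] pointing down, gripper open.
Joint ranges: [-176.03, 176.03], [-82.01, 121.73], [-58.28, 71.71], [-173.87, 95.51], [-174.79, -0.11], [-173.66, 173.66]. Speed limits (degrees/s): [136.94, 136.94, 172.46, 180, 180, 180].

INTERFACE

Orientations are given as [roll, pitch, yaw] about the fixed x, y, z axes, in that order (R = Rz(yaw) Ry(pitch) Rx(roll)).
In Python, from plant import ctrl, vision gives the robot as it stands. The module is installed in compiled form; this text tells all that it offers.
- The arm moves only by the tool move_arm, never from a script. Its argument "moves" is one flat list of numbers, 7 for each row, row after row: the finger opening in cm, from 0 to 8.76, then the shift along the tool's x, y, z in cm, then the turn, a rotation vector about the tool's x, y, z in rad. A call has 1 to 8 rows; each row shifts and turns the commanded pose from where the row before left it, along the tool's axes as they then stand; what a row does not reach is not made up. A row lasts 1/10 s, in which the tool goes at most 50 mm and 8.59 degrees, less where a joint would pass 70% of its speed; a pose out of reach is approached as far as the arm can. A call with a gripper value outside its range is refused whole. The fingers move at their own pace and stop on an object; the grip force is fixed at half the most. Time passes only in rows, so rows that do not move let the fingers close. It gives the time, the measured TCP pose, the force, the opening and the grip force at its end, in the units of the state.
- ctrl.get_obs(): the state, without advancing time (a new reading comes with each control period).
- vision.snapshot(name): name is "side" or "top"; returns (picture, depth): 384x512x3 uint8, red, green, blue; 384x512 float32, m along the optical axis (not along the pixel's ray), 0 where there is no reading.
- vision.camera_model(name): a dict with "vertical_fov" (degrees; the focal length in pixels is half the picture's height over the tangent of half this angle, whatever the lens; pixels are square), "cx", "cy" (the principal point, pixels), "D" ([k1, k2, p1, p2, k3] as OpenCV has them; the pictures are not rectified), "cam_to_world" (4x4, takes a point from camera to world coordinates). Camera axes: x right, y down, z forward; pixel columns grow to the right and rows downward; lengths in m; the calibration is good to about 2 mm. A picture is of the moment at which its call begins. camera_model takes no time and is no camera call.
- ctrl.close_job(): hands the job in; it is judged then, once.
The state is a dict: "clock": time; "joint_pos": joint angles; "qvel": joint speeds; "tau": joint torques, N m; "tool_pos": TCP position; "orientation": TCP orientation; "force": force on the tool from outside, world axes, zero at the start; "moment": the same for the moment, N m; "opening": finger opening in m; "gripper_force": force on a finger pad.
Only numpy, scipy, OpenCV 4.12 (cv2) and the standard library are available. Lean on these libraries where they do the work, as an engineer would, in place of code of your own. Each camera call takes 0.05 s, during which the arm holds its last target. There are 200 camera calls.

TASK

Vent the rectangular rice box on the serving counter: press its thumb latch so that the sprung lid pops fully open, leave it standing open for two seconds, then push the lid down until it snaps shut and stays latched. Do not open the round soup jar beside it.

Things in the scene. Friction and masses are not known exactly. Their poses are not given: they have to be found in the camera images.
- rice_box: rectangular insulated food box, fixed on the counter, steel walls, 140 (x) by 124 (y) mm. Origin: centre of its underside, z up; front (latch side) is -x, lid hinge at the +x side. All positions below are mm in its frame.
- rice_box_lid (a joint): lid angle, rad: 0 shut, 0.75 fully open, front edge up. Grey plate 142 x 128, hinge axis along y at x=74, z=94; shut, its top is at z=106. A light spring always pushes it open; it stays shut only once the latch hook snaps over the steel tongue on its front edge. To shut, push down its outer face (from behind its raised edge), finishing on its top near x=-40, y=0; the snap takes about 6 N there.
- rice_box_latch (a joint): latch angle, rad: 0 at rest, 0.4 fully pressed; springs back. Black; thumb paddle 44 wide (y), top z=92, from x=-94 to -148; at its inner end a hook, x=-94 to -77, top z=126, holds the lid's tongue. Press the paddle straight down near x=-130, y=0: the lid is let go about 14 mm down, the stop is at 18 mm, about 2 N.
- soup_jar_lid (a joint): lid angle of the round soup jar beside the box, rad: 0 shut. The jar is 130 mm across, 131 mm high to its lid, same materials, with a like latch on its front. It must stay shut.
Not all that is in view belongs to the job. Leave any green or red look-alike of the part that bears soup_jar_lid alone.

How it is judged:
By the outcome, as a careful person would: the job done as asked, in the order asked, and still so for the second after the job is handed in, with the robot touching nothing.
It also fails if it takes over 45 s, if anything falls off the work surface, if the arm or the gripper's body presses on something with over 40 N, if the wrist force passes 120 N, or if a joint passes its speed limit or range.

## Working session

There is one attempt and no reset: what is moved stays moved. The work goes in short steps, Python scripts to look and compute and a tool call to move; the robot and the scene stay as the last step left them, time stands still between calls to the robot, and variables do not carry over. Pictures are saved under pics/ and viewed, at most 10 in all, crops included, and the job is handed in when it is done.

Besides the shell and the picture viewer there is one more tool, called after "Request:" by a JSON object that holds its "method" and its "body", one argument or row to a line. move_arm: Moves the arm, as the interface text tells. Its arguments: {"type":"object","properties":{"moves":{"type":"array"}},"required":["moves"]}

```bash
mkdir -p pics
cat > h.py <<'E'
import numpy as np, cv2
from plant import ctrl, vision
def snap(n,f=None):
    p,d=vision.snapshot(n)
    if f: cv2.imwrite('pics/'+f,p[:,:,::-1])
    return p,d
def K(n):
    m=vision.camera_model(n); f=192/np.tan(np.radians(m['vertical_fov'])/2)
    return np.array([[f,0,m['cx']],[0,f,m['cy']],[0,0,1]]),np.array(m['D']),np.array(m['cam_to_world'])
def pts(n,uv,d):
    k,D,T=K(n); uv=np.asarray(uv,float).reshape(-1,1,2)
    r=cv2.undistortPoints(uv,k,D).reshape(-1,2)
    c=np.c_[r,np.ones(len(r))]*np.asarray(d).reshape(-1,1)
    return c@T[:3,:3].T+T[:3,3]
def cloud(n,d):
    v,u=np.mgrid[:384,:512]
    return pts(n,np.c_[u.ravel(),v.ravel()],d.ravel()).reshape(384,512,3)
E
python3 - <<'E'
from h import *
a,da=snap('top','top.png'); b,db=snap('side','side.png')
np.savez('s.npz',a=a,da=da,b=b,db=db)
cv2.imwrite('pics/both.png',np.hstack([cv2.resize(a,(400,300)),cv2.resize(b,(400,300))])[:,:,::-1])
for n in('top','side'): print(K(n))
print(ctrl.get_obs())
E
```

```text
(array([[374.89007704,   0.        , 254.4171876 ],
       [  0.        , 374.89007704, 194.51909136],
       [  0.        ,   0.        ,   1.        ]]), array([0.0057601, 0.       , 0.       , 0.       , 0.       ]), array([[ 0.01217178, -0.99102382,  0.13313012,  0.41857578],
       [-0.99989339, -0.01098901,  0.00961548, -0.03308049],
       [-0.0080662 , -0.13323297, -0.99105192,  1.0608608 ],
       [ 0.        ,  0.        ,  0.        ,  1.        ]]))
(array([[397.56632589,   0.        , 259.07264277],
       [  0.        , 397.56632589, 192.48589136],
       [  0.        ,   0.        ,   1.        ]]), array([0.04897165, 0.        , 0.        , 0.        , 0.        ]), array([[ 0.77331907, -0.49558908,  0.39543531,  0.1236499 ],
       [-0.63376881, -0.58678839,  0.50400048, -0.58541506],
       [-0.01774028, -0.64036775, -0.76786355,  0.92909568],
       [ 0.        ,  0.        ,  0.        ,  1.        ]]))
{'clock': 0.1, 'joint_pos': array([ 8.80711932e+01,  2.05869082e+01,  6.40124796e-01, -1.80902670e-02,
       -7.01367439e+01, -1.65057195e+01]), 'qvel': array([-0.09240802, -0.09304643,  0.16901311,  0.03637377, -0.05430058,
        0.00104765]), 'tau': array([-1.25208488e-03, -5.84157479e+01,  2.93755299e+01,  7.01562569e+00,
        1.01411686e-02, -5.35088816e-05]), 'tool_pos': array([0.2133502 , 0.63994944, 0.23372841]), 'orientation': array([ 1.79915083e+02, -7.42700683e-03, -1.84406799e+01]), 'force': array([0.01111476, 0.20473886, 0.25274424]), 'moment': array([-0.07633986, -0.0253926 , -0.02928563]), 'gripper_force': 0.0, 'opening': 0.08801974530719034}
```

View pics/top.png

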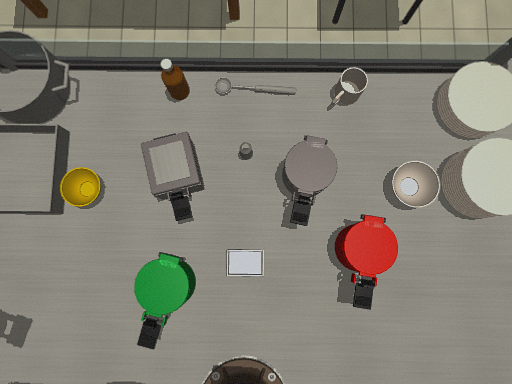

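View pics/side.png

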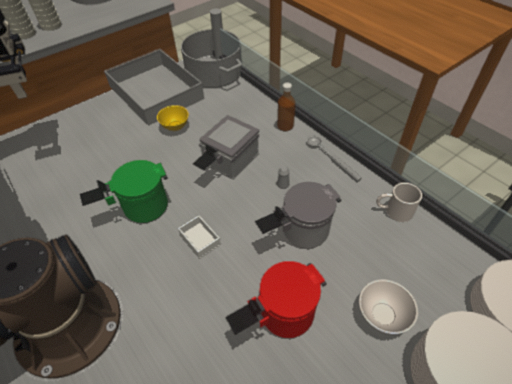

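The top view shows the rice box with its lid centre near (172,165) and its black paddle at about (181,207). The grey soup jar is at (311,167), and the green and red look-alikes stand well clear. The arm is out of view of both.

Run:
```python
from h import *
s=np.load('s.npz'); P=cloud('top',s['da']); a=s['a'].astype(int); z=P[...,2]
roi=np.zeros((384,512),bool); roi[120:230,130:215]=1
print('table z',np.median(z[230:245,200:220]))
lid=roi&(z>.095)&(a.min(2)>70); pad=roi&(z>.05)&(a.max(2)<60)
n,L,st,ce=cv2.connectedComponentsWithStats(lid.astype(np.uint8)); print(st[1:])
k=1+np.argmax(st[1:,4]); q=P[L==k]
print('lid z',np.percentile(q[:,2],[5,50,95]))
r=cv2.minAreaRect((q[:,:2]*1000).astype(np.float32)); print('lidrect',r)
n,L,st,ce=cv2.connectedComponentsWithStats(pad.astype(np.uint8)); print(st[1:])
k=1+np.argmax(st[1:,4]); q=P[L==k]; print('pad z',np.percentile(q[:,2],[5,25,50,75,95]))
m=abs(q[:,2]-np.median(q[:,2]))<.006
print('padrect',cv2.minAreaRect((q[m][:,:2]*1000).astype(np.float32)), q[m].mean(0))
# side check
P=cloud('side',s['db']); b=s['b'].astype(int); roi=np.zeros((384,512),bool); roi[110:175,190:265]=1
q=P[roi&(P[...,2]>.098)&(b.min(2)>70)]; print('side lid',cv2.minAreaRect((q[:,:2]*1000).astype(np.float32)),np.median(q[:,2]))
q=P[roi&(P[...,2]>.075)&(b.max(2)<60)]; print('side pad',cv2.minAreaRect((q[:,:2]*1000).astype(np.float32)),np.median(q[:,2]))
```

```text
table z 0.0001420160025090711
[[ 161  126    1    1    1]
 [ 141  132   59   63 2589]
 [ 133  139    1    1    1]
 [ 135  142    1    1    1]
 [ 132  149    1    1    1]
 [ 136  151    1    1    1]
 [ 143  176    1    1    1]
 [ 133  179    1    1    1]
 [ 214  179    1    1    1]
 [ 131  180    1    1    1]
 [ 134  193    1    1    1]
 [ 168  196    1    1    1]
 [ 164  209    1    1    1]
 [ 213  214    1    1    1]
 [ 193  217    1    1    1]
 [ 209  220    1    1    1]
 [ 144  227    1    1    1]
 [ 175  229    1    1    1]]
lid z [0.1042834  0.10763183 0.11096427]
lidrect ((537.9125366210938, 138.6576690673828), (386.4258117675781, 160.05027770996094), 32.70706558227539)
[[168 135   1   1   1]
 [172 134   1   1   1]
 [174 134   1   1   1]
 [160 137   2   1   2]
 [164 136   3   1   3]
 [189 136   1   1   1]
 [156 138   3   1   3]
 [189 139   1   1   1]
 [191 142   1   2   2]
 [191 145   2   2   3]
 [192 148   2   3   4]
 [193 153   2   2   3]
 [194 156   2   4   4]
 [195 161   2   3   4]
 [196 165   2   3   3]
 [197 169   2   3   3]
 [198 173   2   3   3]
 [199 177   2   3   5]
 [193 181   9   4  10]
 [189 185   2   1   2]
 [188 185  14   9  42]
 [181 186   7   2   7]
 [170 189   3   2   3]
 [177 188   1   1   1]
 [169 188  23  33 469]
 [165 191   2   1   2]
 [157 193   3   1   3]
 [161 192   3   1   3]
 [186 193   1   1   1]
 [154 194  13   4  25]
 [189 195   2   2   3]]
pad z [0.0875801  0.09174554 0.09328436 0.09552278 0.12466632]
padrect ((519.1171264648438, 168.3440704345703), (76.44834899902344, 45.28093719482422), 19.998924255371094) [0.51176586 0.16595459 0.09292186]
side lid ((367.3824768066406, -130.19381713867188), (1016.1961059570312, 184.0459747314453), 51.568992614746094) 0.10621731199807655
side pad ((330.97607421875, -167.33056640625), (916.6651611328125, 175.61341857910156), 52.778160095214844) 0.09243518083621272
```

Run:
```python
from h import *
s=np.load('s.npz')
for n,i,d,r in(('top','a','da',(120,230,130,215)),('side','b','db',(110,178,185,265))):
    P=cloud(n,s[d]); a=s[i].astype(int); roi=np.zeros((384,512),bool); roi[r[0]:r[1],r[2]:r[3]]=1
    def big(m):
        m=cv2.morphologyEx(m.astype(np.uint8),cv2.MORPH_OPEN,np.ones((3,3))); N,L,st,c=cv2.connectedComponentsWithStats(m); return P[L==1+np.argmax(st[1:,4])]
    g=(P[...,0]>.4)&(P[...,0]<.8)
    for nm,m in(('lid',(abs(P[...,2]-.107)<.008)&(a.min(2)>70)),('pad',(abs(P[...,2]-.092)<.007)&(a.max(2)<65))):
        q=big(roi&g&m); print(n,nm,cv2.minAreaRect((q[:,:2]*1000).astype(np.float32)),q.mean(0),len(q))
```

```text
top lid ((629.3947143554688, 198.46482849121094), (141.11273193359375, 127.27961730957031), 15.317496299743652) [0.6282532  0.19768112 0.10766549] 2545
top pad ((510.03839111328125, 165.45860290527344), (55.16779708862305, 43.573646545410156), 15.83675479888916) [0.51043065 0.16539196 0.09297771] 355
side lid ((628.2005004882812, 196.42156982421875), (145.73602294921875, 131.29910278320312), 16.045970916748047) [0.62371549 0.19265971 0.10627569] 1294
side pad ((511.9394836425781, 163.56361389160156), (66.42845916748047, 44.24026870727539), 27.048458099365234) [0.51095187 0.16253133 0.09185991] 212
```

Request:
{"method": "move_arm", "body": {
  "moves": [0,3.5,3.04,0,0,0,0,0,3.5,3.04,0,0,0,0,0,3.5,3.04,0,0,0,0,0,3.5,3.04,0,0,0,0,0,3.5,3.04,0,0,0,0,0,3.5,3.04,0,0,0,0,0,3.5,3.04,0,0,0,0,0,3.5,3.04,0,0,0,0]
}}

```text
clock: 0.9
tool_pos: [0.4026, 0.3192, 0.2345]
orientation: [180.0, 0.0, -18.4]
force: [1.8, -0.8, 0.7]
opening: 0.0291
gripper_force: 0.0
```

Request:
{"method": "move_arm", "body": {
  "moves": [0,3.5,3.04,0,0,0,0,0,3.5,3.04,0,0,0,0,0,3.5,3.04,0,0,0,0,0,3.5,3.04,0,0,0,0,0,0,0,0,0,0,-0.148,0,0,0,0,0,0,-0.148,0,0,0,0,0,0,-0.148,0,0,0,0,0,0,-0.148]
}}

```text
clock: 1.7
tool_pos: [0.4964, 0.161, 0.2342]
orientation: [180.0, 0.0, 15.8]
force: [0.3, 0.0, 0.6]
opening: 0.0008
gripper_force: 0.0
```

Request:
{"method": "move_arm", "body": {
  "moves": [0,0,0,3,0,0,0,0,0,0,3,0,0,0,0,0,0,3,0,0,0,0,0,0,2,0,0,0,0,0,0,0,0,0,0,0,0,0,0,0,0,0]
}}

```text
clock: 2.3
tool_pos: [0.4967, 0.1614, 0.1248]
orientation: [180.0, 0.0, 15.5]
force: [0.7, 0.2, 0.2]
opening: 0.0003
gripper_force: 0.0
```

```bash
cat > v.py <<'E'
from h import *
import sys
a,_=snap('top'); b,_=snap('side')
c=np.hstack([cv2.resize(a[110:250,110:250],(400,400)),cv2.resize(b[60:200,150:290],(400,400))])
cv2.imwrite('pics/'+sys.argv[1],c[:,:,::-1])
o=ctrl.get_obs(); print(o['clock'],o['tool_pos'],o['force'])
E
python3 v.py c1.png
```

```text
2.4 [0.49732636 0.16191348 0.12587123] [ 0.09000406 -0.13265488  0.45789449]
```

View pics/c1.png

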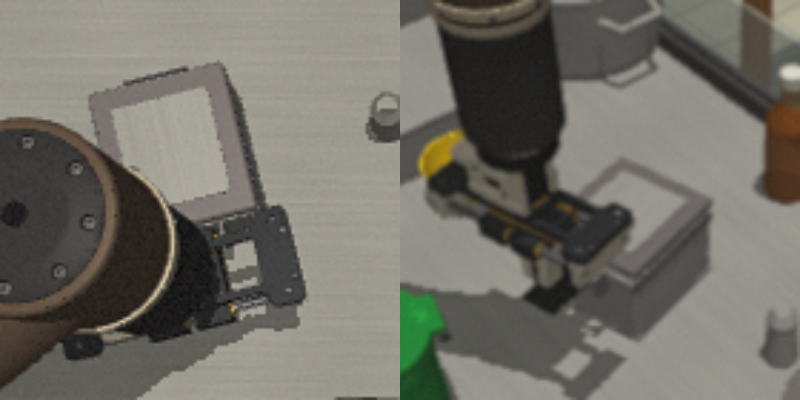

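The gripper stands over the paddle: in the side crop the fingertips are at about (555,285), just above the black paddle. I'll press now.

Request:
{"method": "move_arm", "body": {
  "moves": [0,0,0,1,0,0,0,0,0,0,1,0,0,0,0,0,0,0.7,0,0,0,0,0,0,0.5,0,0,0,0,0,0,0.5,0,0,0,0,0,0,0.3,0,0,0,0,0,0,0,0,0,0]
}}

```text
clock: 3.1
tool_pos: [0.4969, 0.1615, 0.0844]
orientation: [180.0, -0.0, 15.5]
force: [0.2, -0.1, 2.4]
opening: 0.0006
gripper_force: 1.0
```

```bash
python3 v.py c2.png
```

```text
3.2 [0.4968056  0.161514   0.08479012] [-0.28089237 -0.49106658  3.74837124]
```

View pics/c2.png

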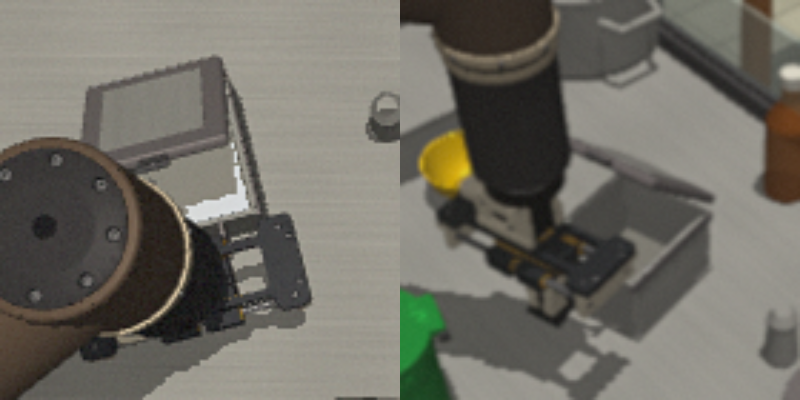

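The lid has sprung open: in the top crop the raised edge is at about (160,155). I'll back off clear of the lid and let it stand.

Request:
{"method": "move_arm", "body": {
  "moves": [0,-1,0,-1,0,0,0,0,-2,0,-3,0,0,0,0,0,0,-4.5,0,0,0,0,0,0,-4.5,0,0,0,0,0,0,-4.5,0,0,0,0,0,0,-4,0,0,0,0,0,0,0,0,0,0,0,0,0,0,0,0,0]
}}

```text
clock: 4.0
tool_pos: [0.4669, 0.1533, 0.3007]
orientation: [-179.9, -0.1, 15.5]
force: [-0.7, 0.1, -1.0]
opening: 0.0002
gripper_force: 0.0
```

```bash
python3 v.py c3.png
python3 - <<'E'
from h import *
b,d=snap('side'); P=cloud('side',d)
# points in box frame
t=np.radians(15.5); q=(P-[.626,.197,0]); x=q[...,0]*np.cos(t)+q[...,1]*np.sin(t); y=-q[...,0]*np.sin(t)+q[...,1]*np.cos(t); z=q[...,2]
for n in('top','side'):
    b,d=snap(n); P=cloud(n,d); q=P-[.626,.197,0]; x=q[...,0]*np.cos(t)+q[...,1]*np.sin(t); y=-q[...,0]*np.sin(t)+q[...,1]*np.cos(t); z=q[...,2]
    m=(abs(y)<.055)&(x>-.035)&(x<.07)&(z>.11)&(z<.215)
    if m.sum()>20:
        p=np.polyfit(x[m],z[m],1); r=abs(z[m]-np.polyval(p,x[m]))<.008; p=np.polyfit(x[m][r],z[m][r],1)
        print(n,m.sum(),r.sum(),'angle',np.arctan(-p[0]),'z max',z[m].max(),'z at 0',p[1])
E
```

```text
4.1 [0.46651352 0.15288944 0.29870386] [ 0.24752427  0.96220066 -0.4171163 ]
top 1315 1284 angle 0.7200541376866272 z max 0.210566061632949 z at 0 0.18029564319153157
side 232 219 angle 0.6719252160666553 z max 0.20122854128143253 z at 0 0.174665918499278
```

View pics/c3.png

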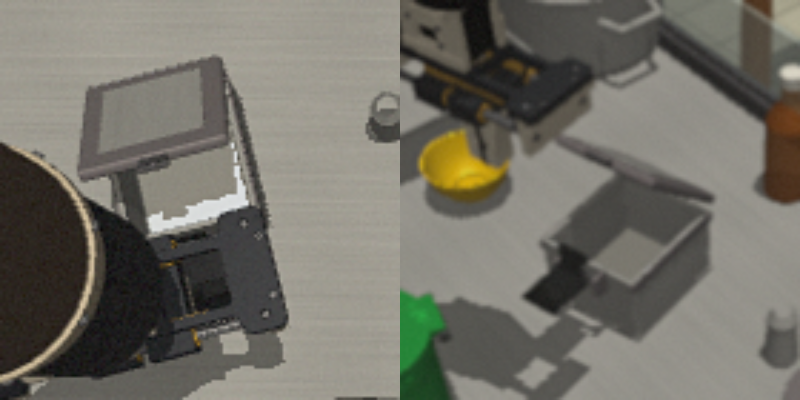

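The lid stands fully open (about 0.72 rad measured), the paddle is back at rest and the arm is clear. Next I'll wait and then approach above the lid.

Request:
{"method": "move_arm", "body": {
  "moves": [0,0,0,0,0,0,0,0,0,0,0,0,0,0,0,0,0,0,0,0,0,0,0,0,0,0,0,0,0,0,0,0,0,0,0,0,0,0,0,0,0,0,0,0,0,0,0,0,0,0,0,0,0,0,0,0]
}}

```text
clock: 5.05
tool_pos: [0.4676, 0.1534, 0.2996]
orientation: [-180.0, -0.0, 15.5]
force: [0.9, -0.4, -0.2]
opening: 0.0004
gripper_force: 0.0
```

Request:
{"method": "move_arm", "body": {
  "moves": [0,0,0,0,0,0,0,0,0,0,0,0,0,0,0,0,0,0,0,0,0,0,0,0,0,0,0,0,0,0,0,0,0,0,0,0,0,0,0,0,0,0,0,0,0,0,0,0,0,0,0,0,0,0,0,0]
}}

```text
clock: 5.85
tool_pos: [0.4677, 0.1534, 0.2996]
orientation: [-180.0, -0.0, 15.5]
force: [0.1, 0.1, -0.2]
opening: 0.0
gripper_force: 0.0
```

Request:
{"method": "move_arm", "body": {
  "moves": [0,0,0,0,0,0,0,0,0,0,0,0,0,0,0,0,0,0,0,0,0,0,0,0,0,0,0,0,0,0,0,0,0,0,0,0,0,0,0,0,0,0,0,0,0,0,0,0,0,0,0,0,0,0,0,0]
}}

```text
clock: 6.65
tool_pos: [0.4676, 0.1534, 0.2995]
orientation: [-180.0, 0.0, 15.5]
force: [0.9, -0.5, -0.2]
opening: 0.0002
gripper_force: 0.0
```

Request:
{"method": "move_arm", "body": {
  "moves": [0,4.3,0,0,0,0,0,0,4.3,0,0,0,0,0,0,4.3,0,0,0,0,0,0,4.3,0,0,0,0,0,0,0,2.5,0,0,0,0,0,0,2.5,0,0,0,0,0,0,2.5,0,0,0,0,0,0,0,0,0,0]
}}

```text
$.moves: bad value
```

Request:
{"method": "move_arm", "body": {
  "moves": [0,4.3,0,0,0,0,0,0,4.3,0,0,0,0,0,0,4.3,0,0,0,0,0,0,4.3,0,0,0,0,0,0,0,0,2.5,0,0,0,0,0,0,2.5,0,0,0,0,0,0,2.5,0,0,0,0,0,0,0,0,0,0]
}}

```text
clock: 7.45
tool_pos: [0.6316, 0.1985, 0.2202]
orientation: [179.9, 0.4, 15.4]
force: [-0.9, -0.4, 0.6]
opening: 0.0006
gripper_force: 0.0
```

Request:
{"method": "move_arm", "body": {
  "moves": [0,-0.4,0,2.2,0,0,0,0,-0.9,0,1.0,0,0,0,0,-0.8,0,1.0,0,0,0,0,-0.6,0,1.0,0,0,0,0,-0.6,0,0.9,0,0,0,0,-0.4,0,1.0,0,0,0,0,-0.4,0,1.0,0,0,0,0,-0.5,0,1.2,0,0,0]
}}

```text
clock: 8.25
tool_pos: [0.5893, 0.1872, 0.1312]
orientation: [-180.0, -0.1, 15.5]
force: [1.3, 0.1, 1.2]
opening: 0.0005
gripper_force: 0.4
```

Request:
{"method": "move_arm", "body": {
  "moves": [0,-0.2,0,0.8,0,0,0,0,0,0,0.5,0,0,0,0,0,0,0.3,0,0,0,0,0,0,0.2,0,0,0,0,0,0,0,0,0,0]
}}

```text
clock: 8.75
tool_pos: [0.5869, 0.1864, 0.1142]
orientation: [180.0, 0.0, 15.5]
force: [-3.9, -1.0, 9.6]
opening: 0.0004
gripper_force: 4.7
```

Request:
{"method": "move_arm", "body": {
  "moves": [0,0,0,0.2,0,0,0,0,0,0,0,0,0,0]
}}

```text
clock: 8.95
tool_pos: [0.587, 0.1864, 0.1139]
orientation: [180.0, -0.0, 15.5]
force: [-9.5, -0.5, 22.2]
opening: 0.0007
gripper_force: 11.0
```

Request:
{"method": "move_arm", "body": {
  "moves": [0,0,0,-0.5,0,0,0,0,0,0,-1.5,0,0,0,0,0,0,-3,0,0,0,0,0,0,-4,0,0,0,0,-4,0,-4,0,0,0,0,-4,0,0,0,0,0,0,-4,0,0,0,0,0,0,-4,0,0,0,0,0]
}}

```text
clock: 9.75
tool_pos: [0.436, 0.1444, 0.2364]
orientation: [-180.0, 0.0, 15.4]
force: [-0.7, -0.4, 0.5]
opening: 0.0006
gripper_force: 0.0
```

```bash
python3 v.py c4.png
python3 - <<'E'
from h import *
t=np.radians(15.5)
for n in('top','side'):
    b,d=snap(n); P=cloud(n,d); q=P-[.626,.197,0]; x=q[...,0]*np.cos(t)+q[...,1]*np.sin(t); y=-q[...,0]*np.sin(t)+q[...,1]*np.cos(t); z=q[...,2]
    m=(abs(y)<.055)&(x>-.065)&(x<.065)&(z>.09)&(z<.215)
    p=np.polyfit(x[m],z[m],1); print(n,m.sum(),'angle',-p[0],'z',np.percentile(z[m],[1,50,99]))
E
```

```text
9.85 [0.43370841 0.14335833 0.23703018] [0.20279745 1.31286994 0.15410427]
top 2065 angle -0.001313896650966994 z [0.10370557 0.10787233 0.11188716]
side 1017 angle 0.0037403337590161956 z [0.10249946 0.10684562 0.11054834]
```

View pics/c4.png

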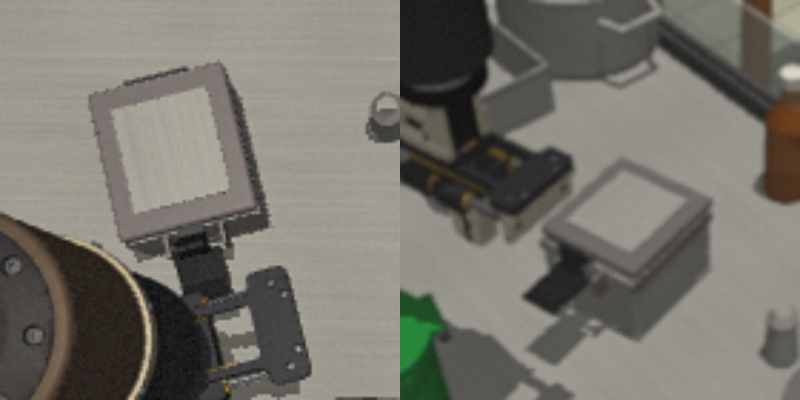

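The lid is flat and shut with the hook over it at about (190,240) in the top crop. The arm is clear, so I'm handing in.

```bash
python3 -c "
from plant import ctrl
print(ctrl.close_job())"
```

```text
the job is handed in; nothing more can be done
None
```

The rice box was vented: its lid popped open to about 0.72 rad as measured by camera, stood open for over two seconds, and is now pushed down and latched; the soup jar was never touched, and the job was handed in at about 10 s on the robot's clock.

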